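Lay the black lens barrels in their V-cradles for drilling

ROBOT

A 7-joint arm with a two-finger parallel gripper is mounted at the origin on the work surface. World frame = base frame: x ahead of the robot, y to its left, z up, the work surface at z = 0. Lengths are in mm, angles in rad, forces in N, time in s.
With the tool pointing down it reaches from about 400 to 875 mm from the base axis. Payload 4.4 kg.
Tool frame: the origin (TCP) lies on the centre line of the jaws, within the pads' length; the fingertips stand 25 mm ahead of it and the grasp point (between the pads) lies 6 mm ahead of it (ctrl.finger_overhang is the distance from the TCP to the fingertips, in mm); z points along the fingers, y is the line along which they close (so a half turn about z gives the same grasp; the last joint's range is limited). The gripper opens to 85 mm and grips with 20 to 120 N. Pads are 22 mm wide; open, the fingers measure 114 mm over their backs; the gripper's body (76 mm by 85 mm) begins 54 mm behind the grasp point. The pads swing forward as they close: fully open they stand 13 mm farther back than shut.
Start: joints at [1.2, 0.628, 0.038, 1.517, -0.027, 0.996, -0.02], TCP at [195.094, -620.045, 233.813] pointing down, gripper open.
Joint ranges: [-3.06, 3.06], [-0.37, 2.12], [-1.25, 1.32], [0.18, 2.47], [-1.1, 4.24], [0.23, 1.98], [-2.94, 2.94]. Speed limits (rad/s): [2.57, 2.57, 3.14, 3.14, 3.14, 3.14, 3.14].

INTERFACE

Orientations are given as [roll, pitch, yaw] about the fixed x, y, z axes, in that order (R = Rz(yaw) Ry(pitch) Rx(roll)).
In Python, from cell import ctrl gives the robot as it stands. The module is installed in compiled form; this text tells all that it offers.
- The arm moves only by the tool play_rows, never from a script. Its argument "targets" is a list of rows, each a list of 5 numbers: the closure, from 0 (fully open) to 1 (shut), then the shift along the tool's x, y, z in cm, then the turn about the tool's z in degrees. In form: [[gripper, dx, dy, dz, spin], ...]. A call has 1 to 10 rows; each row is the pose to reach, as a shift and turn from the pose commanded when the call began, along the tool's axes at that moment; what a row does not reach only later rows make up. A row lasts 1/10 s, in which the tool goes at most 50 mm and 8.59 degrees, less where a joint would pass 70% of its speed; a pose out of reach is approached as far as the arm can. A call with a gripper value outside its range is refused whole. The fingers move at their own pace and stop on an object; the grip force is fixed at half the most. Time passes only in rows, so rows that repeat a pose let the fingers close. It gives the time, the measured TCP pose, the force, the opening and the grip force at its end, in the units of the state.
- ctrl.read_state(): the state, without advancing time (a new reading comes with each control period).
- ctrl.get_image(name): name is "scene" or "side" or "wrist"; returns (picture, depth): 420x560x3 uint8, red, green, blue; 420x560 float32, mm along the optical axis (not along the pixel's ray), 0 where there is no reading.
- ctrl.calibration(name): a dict with "vfov" (degrees; the focal length in pixels is half the picture's height over the tangent of half this angle, whatever the lens; pixels are square), "cx", "cy" (the principal point, pixels), "k1" (the pictures are not rectified: a ray, as slopes to the right and down, at radius r is drawn at 1 + k1 r^2 times it, then the intrinsics apply), "extrinsics" (4x4, takes a point from camera to world coordinates); the wrist camera has in their place "mount" (4x4, takes a point from camera to tool coordinates, whose origin is the TCP and whose axes are the flange's). Camera axes: x right, y down, z forward; pixel columns grow to the right and rows downward; lengths in mm; the calibration is good to about 2 mm. A picture is of the moment at which its call begins: read the wrist's pose just before it. calibration takes no time and is no camera call.
- ctrl.finish_job(): hands the job in; it is judged then, once.
Trained networks look in the newest picture that a camera, given by its name, has taken for a name from the list of things; names that differ only in an ending like _2 or _b are one class to them, and where a whole thing is asked for, a point or a joint stands for the part that bears it (a point fixed in the world has none). Each returns a list of dicts, best first, with "confidence" (0 to 1); they miss things now and then, are a little off and sometimes report something else, mostly with a low value. They report only what shows in the picture. A call takes as long as a camera call. They do not tell look-alikes from the thing itself.
- ctrl.search_frame(camera, name): "bbox" ([left, top, right, bottom] in pixels, round what is visible of it).
- ctrl.trace(camera, name): "pixels" (420x560 bool, what is visible of it) and "bbox" ([left, top, right, bottom] in pixels, round what is visible of it).
The state is a dict: "clock": time; "qpos": joint angles; "qd": joint speeds; "tau": joint torques, N m; "eef_pos": TCP position; "tool_rot": TCP orientation; "force": force on the tool from outside, world axes, zero at the start; "torque": the same for the moment, N m; "width": finger opening in mm; "gripper_force": force on a finger pad.
Only numpy, scipy, OpenCV 4.12 (cv2) and the standard library are available. Lean on these libraries where they do the work, as an engineer would, in place of code of your own. Each camera call takes 0.05 s, during which the arm holds its last target. There are 200 camera calls.

TASK

Get the three black lens barrels ready for drilling: lay each one in the V-cradle of the same colour as its collars, set down gently rather than dropped, so that it rests in both V-grooves with a collar beyond each end. Leave the two bare-metal barrels and the two small jars where they are.

Things in the scene. Friction and masses are not known exactly. Their poses are not given: they have to be found in the camera images.
- barrel_red: Loose black lens barrel: tube 30 mm in diameter, 128 mm long, with a red hexagonal collar (12 mm thick, 40 mm across flats, 46 across corners) at each end, 104 mm of bare tube between; 0.13 to 0.25 kg. At the start it lies on the bench on its collars, axis 20 mm up. Origin: middle of the tube, on its axis; x along the tube. Both ends alike.
- barrel_blue: Loose black lens barrel: tube 30 mm in diameter, 128 mm long, with a blue hexagonal collar (12 mm thick, 40 mm across flats, 46 across corners) at each end, 104 mm of bare tube between; 0.13 to 0.25 kg. At the start it lies on the bench on its collars, axis 20 mm up. Origin: middle of the tube, on its axis; x along the tube. Both ends alike.
- barrel_green: Loose black lens barrel: tube 30 mm in diameter, 128 mm long, with a green hexagonal collar (12 mm thick, 40 mm across flats, 46 across corners) at each end, 104 mm of bare tube between; 0.13 to 0.25 kg. At the start it lies on the bench on its collars, axis 20 mm up. Origin: middle of the tube, on its axis; x along the tube. Both ends alike.
- spare_red: Loose bare-metal (silver) barrel with red collars, otherwise of the same shape and size as the black ones, lying likewise. Not wanted: to be left where it is. Origin: middle of the tube, on its axis. x axis: along the tube.
- spare_blue: Loose bare-metal (silver) barrel with blue collars, otherwise of the same shape and size as the black ones, lying likewise. Not wanted: to be left where it is. Origin: middle of the tube, on its axis. x axis: along the tube.
- cradle_red: Red V-cradle fixed to the bench: base 84 (x) x 66 (y) x 10 mm, two V-saddles 8 mm thick at x = -33 and +33 mm, 58 mm gap between for fingers. The 90 degree grooves open upward, run along x; V bottom 22 mm up, arms end 47 mm up, 25 mm aside. A seated barrel lies along x, axis 43 mm up, collars outside the saddles with 15 mm play each way. Origin: centre of underside; z up.
- cradle_blue: Blue V-cradle fixed to the bench: base 84 (x) x 66 (y) x 10 mm, two V-saddles 8 mm thick at x = -33 and +33 mm, 58 mm gap between for fingers. The 90 degree grooves open upward, run along x; V bottom 22 mm up, arms end 47 mm up, 25 mm aside. A seated barrel lies along x, axis 43 mm up, collars outside the saddles with 15 mm play each way. Origin: centre of underside; z up.
- cradle_green: Green V-cradle fixed to the bench: base 84 (x) x 66 (y) x 10 mm, two V-saddles 8 mm thick at x = -33 and +33 mm, 58 mm gap between for fingers. The 90 degree grooves open upward, run along x; V bottom 22 mm up, arms end 47 mm up, 25 mm aside. A seated barrel lies along x, axis 43 mm up, collars outside the saddles with 15 mm play each way. Origin: centre of underside; z up.
- jar_left: Small amber glass jar with a white cap, 36 mm in diameter, 48 mm tall, standing loose to the robot's left of the middle cradle, between it and the next cradle. A bystander. Origin: centre of its underside.
- jar_right: Small amber glass jar with a white cap, 36 mm in diameter, 48 mm tall, standing loose to the robot's right of the middle cradle, between it and the next cradle. A bystander. Origin: centre of its underside.
Things that resemble listed ones, but are neither listed nor needed, are in the scene too. Leave any pink or yellow look-alike of the barrel_blue alone. Leave any pink look-alike of the barrel_green alone.

How it is judged (in metres and radians):
At the end, for the whole second after the job is handed in: Each black barrel lies released and still in its colour's cradle: within 0.12 rad of the grooves, middle within 16 mm lengthwise and 8 mm sideways of the cradle's, axis 36 to 50 mm above the bench; bare-metal barrels and jars within 30 mm of their starts (x of barrel_red in the frame of cradle_red between -0.016 and 0.016 m and y of barrel_red in the frame of cradle_red between -0.008 and 0.008 m and z of barrel_red in the frame of cradle_red between 0.036 and 0.05 m and angle between the x axis of barrel_red and the x axis of cradle_red, either way round below 0.12 rad and linear speed of each of barrel_red, barrel_blue, barrel_green below 0.02 m/s and angular speed of each of barrel_red, barrel_blue, barrel_green below 0.2 rad/s and x of barrel_blue in the frame of cradle_blue between -0.016 and 0.016 m and y of barrel_blue in the frame of cradle_blue between -0.008 and 0.008 m and z of barrel_blue in the frame of cradle_blue between 0.036 and 0.05 m and angle between the x axis of barrel_blue and the x axis of cradle_blue, either way round below 0.12 rad and x of barrel_green in the frame of cradle_green between -0.016 and 0.016 m and y of barrel_green in the frame of cradle_green between -0.008 and 0.008 m and z of barrel_green in the frame of cradle_green between 0.036 and 0.05 m and angle between the x axis of barrel_green and the x axis of cradle_green, either way round below 0.12 rad and distance of each of spare_red, spare_blue, jar_left, jar_right from where it was at the start of the episode below 0.03 m); the robot touches nothing.
It fails at once if a black barrel is dropped: let go over its cradle more than 30 mm above its seat ((horizontal distance between barrel_red and cradle_red below 0.06 m and z of barrel_red in the frame of cradle_red above 0.073 m and contact force between the fingers and barrel_red below 0.02 N) or (horizontal distance between barrel_blue and cradle_blue below 0.06 m and z of barrel_blue in the frame of cradle_blue above 0.073 m and contact force between the fingers and barrel_blue below 0.02 N) or (horizontal distance between barrel_green and cradle_green below 0.06 m and z of barrel_green in the frame of cradle_green above 0.073 m and contact force between the fingers and barrel_green below 0.02 N)).
It fails at once if a bare-metal barrel is moved more than 30 mm (distance of spare_red from where it was at the start of the episode above 0.03 m or distance of spare_blue from where it was at the start of the episode above 0.03 m).
It fails at once if a jar is moved more than 30 mm or knocked over ((distance of jar_left from where it was at the start of the episode above 0.03 m or angle between jar_left's own z axis and vertical above 0.6 rad) or (distance of jar_right from where it was at the start of the episode above 0.03 m or angle between jar_right's own z axis and vertical above 0.6 rad)).
It also fails if it takes over 93 s, if anything falls off the work surface, if the arm or the gripper's body presses on something with over 40 N, if the wrist force passes 120 N, or if a joint passes its speed limit or range.

## Working session

There is one attempt and no reset: what is moved stays moved. The work goes in short steps, Python scripts to look and compute and a tool call to move; the robot and the scene stay as the last step left them, time stands still between calls to the robot, and variables do not carry over. Pictures are saved under pics/ and viewed, at most 14 in all, crops included, and the job is handed in when it is done.

Besides the shell and the picture viewer there is one more tool, called after "Call:" in YAML: its name, and indented under it one key for each argument. play_rows: Moves the arm, as the interface text tells. Its arguments: {"type":"object","properties":{"targets":{"type":"array"}},"required":["targets"]}

```bash
mkdir -p pics; cat > h.py <<'E'
import numpy as np, cv2
from cell import ctrl
from scipy.spatial.transform import Rotation as R
def K(c):
    f=210/np.tan(np.radians(c["vfov"])/2); return f
def T(name,c,st=None):
    if name!="wrist": return np.array(c["extrinsics"])
    M=np.eye(4); M[:3,:3]=R.from_euler("xyz",st["tool_rot"]).as_matrix(); M[:3,3]=st["eef_pos"]
    return M@np.array(c["mount"])
def cloud(name):
    st=ctrl.read_state(); im,d=ctrl.get_image(name); c=ctrl.calibration(name); f=K(c)
    v,u=np.mgrid[0:420,0:560].astype(float)
    x=(u-c["cx"])/f; y=(v-c["cy"])/f; a,b=x.copy(),y.copy()
    for _ in range(8):
        s=1+c["k1"]*(a*a+b*b); a=x/s; b=y/s
    P=np.stack([a*d,b*d,d,np.ones_like(d)],-1)@T(name,c,st).T
    P=P[...,:3]; P[d<=0]=np.nan
    return im,P
def save(im,n): cv2.imwrite("pics/"+n,cv2.cvtColor(im,cv2.COLOR_RGB2BGR))
E
python3 - <<'E'
from h import *
s=ctrl.read_state(); print(s["clock"],s["eef_pos"],s["tool_rot"],s["width"])
for n in("scene","side","wrist"):
    im,P=cloud(n); save(im,n+"0.png"); np.savez("/tmp/"+n,im=im,P=P)
    for o in("barrel_red","barrel_blue","barrel_green","spare_red","spare_blue","cradle_red","cradle_blue","cradle_green","jar_left","jar_right") if n=="scene" else ():
        for r in ctrl.trace(n,o):
            p=P[r["pixels"]]; p=p[np.isfinite(p[:,0])]
            print(n,o,round(r["confidence"],2),np.round(r["bbox"]),np.round(np.median(p,0)) if len(p) else 0)
E
```

```text
0.0 [ 194.93525682 -619.43014757  232.88912332] [-3.13970519e+00  2.38819195e-05  3.04860273e-01] 85.40054375149312
scene barrel_red 0.69 [153. 238. 195. 275.] [ 378. -287.   31.]
scene barrel_blue 0.82 [102. 250. 139. 294.] [ 308. -412.   32.]
scene barrel_blue 0.59 [204. 227. 249. 261.] [ 461. -170.   32.]
scene barrel_blue 0.55 [210. 346. 268. 395.] [ 744. -429.   33.]
scene barrel_blue 0.34 [150. 238. 192. 271.] [ 373. -288.   31.]
scene barrel_green 0.94 [273. 172. 306. 198.] [460. 140.  30.]
scene barrel_green 0.6 [315. 120. 338. 147.] [407. 451.  30.]
scene spare_red 0.87 [279. 141. 314. 164.] [381. 283.  30.]
scene spare_blue 0.77 [253. 194. 290. 225.] [493.  13.  31.]
scene cradle_red 0.78 [240. 270. 277. 310.] [ 634. -234.   11.]
scene cradle_green 0.95 [335. 179. 368. 210.] [649. 229.  12.]
scene jar_right 0.68 [296. 264. 309. 279.] [ 702. -127.   43.]
```

View pics/scene0.png

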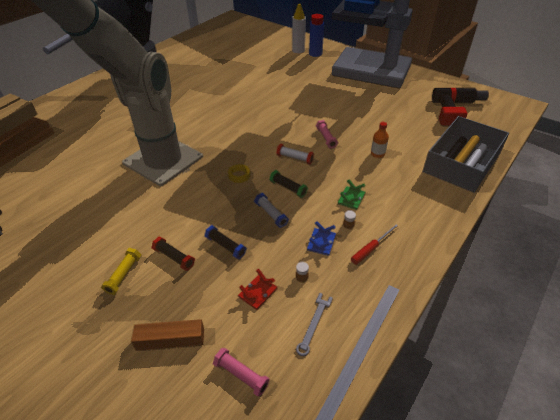

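View pics/side0.png

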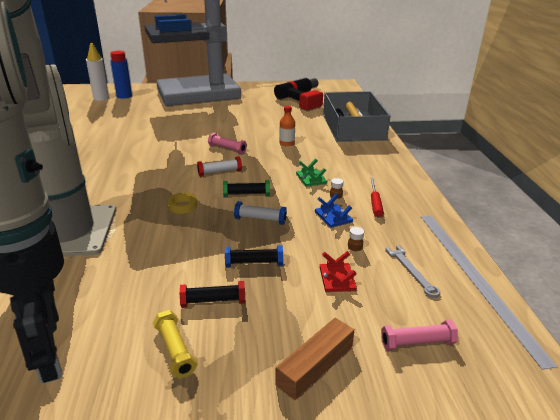

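The scene view shows black barrels at red (173,253), blue (225,242) and green (288,183), with cradles at red (258,290), blue (321,240) and green (350,197). The jars are at (302,271) and (349,219). The side view agrees. Next I'll work out poses from both clouds.

```bash
cat >> h.py <<'E'
def fit(P,c,r,zmin,zmax):
    p=P[np.isfinite(P[:,0])]; m=(np.hypot(*(p[:,:2]-c).T)<r)&(p[:,2]>zmin)&(p[:,2]<zmax); p=p[m]
    (x,y),(w,h),a=cv2.minAreaRect(p[:,:2].astype(np.float32))
    if w<h: a+=90; w,h=h,w
    a=(a+90)%180-90
    return np.round([x,y,w,h,a],1).tolist(),len(p)
E
python3 - <<'E'
from h import *
D={n:np.load(f"/tmp/{n}.npz") for n in("scene","side")}
C=dict(red=(378,-287),blue=(461,-170),green=(460,140),spare_blue=(493,13),spare_red=(381,283),cr=(634,-234),cg=(649,229))
for k,c in C.items():
    for n in D: print(k,n,*fit(D[n]["P"].reshape(-1,3),c,80,5,60))
for n in D:
    im=D[n]["im"]; P=D[n]["P"]; hsv=cv2.cvtColor(im,cv2.COLOR_RGB2HSV)
    for k,(lo,hi) in dict(red=(0,6),blue=(110,128),green=(50,80)).items():
        m=(hsv[...,0]>=lo)&(hsv[...,0]<=hi)&(hsv[...,1]>130)&(hsv[...,2]>50)
        if k=="red": m|=(hsv[...,0]>174)&(hsv[...,1]>130)&(hsv[...,2]>50)
        nn,L,S,Cc=cv2.connectedComponentsWithStats(m.astype(np.uint8))
        for i in range(1,nn):
            if S[i,4]>15:
                q=P[L==i]; q=q[np.isfinite(q[:,0])]
                if len(q) and q[:,0].min()>200 and np.median(q[:,0])<900: print(n,k,S[i,4],np.round(Cc[i]),np.round(np.median(q,0)),np.round(cv2.minAreaRect(q[q[:,2]>4][:,:2].astype(np.float32))[0:2],0).tolist(), round(cv2.minAreaRect(q[q[:,2]>4][:,:2].astype(np.float32))[2]))
E
```

```text
red scene [366.1, -279.3, 133.0, 69.2, 9.5] 550
red side [364.8, -287.7, 127.1, 40.0, 0.8] 1061
blue scene [457.0, -152.7, 136.2, 66.8, -1.0] 532
blue side [453.4, -172.3, 127.0, 36.5, -3.5] 852
green scene [455.9, 140.3, 144.1, 127.7, 28.6] 410
green side [458.5, 162.7, 141.7, 94.6, -5.9] 557
spare_blue scene [485.5, 17.9, 128.2, 100.2, -44.7] 444
spare_blue side [478.7, 11.9, 130.0, 42.7, -15.4] 666
spare_red scene [382.4, 288.4, 129.8, 113.6, 42.9] 354
spare_red side [375.9, 282.8, 129.1, 47.9, 10.8] 484
cr scene [639.0, -241.7, 118.0, 113.9, -37.1] 806
cr side [629.9, -233.8, 86.0, 66.4, 88.0] 1014
cg scene [651.5, 229.4, 100.2, 99.4, -83.8] 475
cg side [640.5, 223.1, 89.5, 76.1, -78.3] 455
scene red 58 [453.  93.] [687. 959.  57.] [[683.0, 962.0], [22.0, 50.0]] 26
scene red 364 [451. 114.] [734. 811.  57.] [[713.0, 865.0], [87.0, 155.0]] 33
scene red 35 [383. 125.] [605. 482. 131.] [[605.0, 484.0], [21.0, 29.0]] 19
scene red 31 [279. 148.] [323. 266.  36.] [[322.0, 271.0], [13.0, 31.0]] 12
scene red 42 [309. 158.] [437. 291.  32.] [[434.0, 296.0], [18.0, 31.0]] 15
scene red 45 [
[... 1608 characters left out ...]
4
side red 137 [183. 296.] [ 307. -298.   32.] [[307.0, -291.0], [12.0, 35.0]] 1
side blue 617 [333. 213.] [666.   2.  12.] [[669.0, 13.0], [67.0, 89.0]] 20
side blue 84 [237. 210.] [421.  20.  30.] [[423.0, 28.0], [36.0, 12.0]] 70
side blue 87 [282. 215.] [532. -15.  33.] [[533.0, -7.0], [36.0, 12.0]] 76
side blue 110 [227. 257.] [ 396. -177.   32.] [[396.0, -169.0], [37.0, 11.0]] 88
side blue 106 [280. 255.] [ 511. -181.   33.] [[511.0, -175.0], [32.0, 11.0]] 86
side green 415 [311. 174.] [643. 213.  13.] [[645.0, 224.0], [67.0, 90.0]] 12
side green 66 [225. 188.] [392. 133.  30.] [[392.0, 140.0], [36.0, 11.0]] 88
side green 67 [267. 187.] [507. 131.  31.] [[507.0, 140.0], [36.0, 11.0]] 86
```

```bash
cat >> h.py <<'E'
def go(x,y,z,yaw):
    s=ctrl.read_state(); Rm=R.from_euler("xyz",s["tool_rot"])
    d=Rm.inv().apply(np.array([x,y,z])-s["eef_pos"])/10
    sp=-(yaw-np.degrees(s["tool_rot"][2])+180)%360-360*0
    sp=(sp+180)%360-180
    sp=-((yaw-np.degrees(s["tool_rot"][2])+180)%360-180)
    print("row",np.round(d,2),round(sp,1),"at",np.round(s["eef_pos"],1),"t",round(s["clock"],2))
E
sed -i '/360-360\*0$/d;/sp=(sp+180)/d' h.py
python3 -c "
from h import *
go(365,-288,130,0)"
```

```text
row [ 26.17 -26.58  10.38] 17.5 at [ 195.1 -620.   233.8] t 0.65
```

Call:
play_rows:
  targets:
    - [0,26.2,-26.6,10.4,17.5]
    - [0,26.2,-26.6,10.4,17.5]
    - [0,26.2,-26.6,10.4,17.5]
    - [0,26.2,-26.6,10.4,17.5]
    - [0,26.2,-26.6,10.4,17.5]
    - [0,26.2,-26.6,10.4,17.5]
    - [0,26.2,-26.6,10.4,17.5]
    - [0,26.2,-26.6,10.4,17.5]
    - [0,26.2,-26.6,10.4,17.5]
    - [0,26.2,-26.6,10.4,17.5]

```text
clock: 1.65
eef_pos: [365.8, -287.3, 129.9]
tool_rot: [3.141, -0.0, 0.002]
force: [-0.4, 0.0, -0.1]
width: 85.4
gripper_force: 0.0
```

```bash
python3 - <<'E'
from h import *
s=ctrl.read_state(); im,P=cloud("wrist"); save(im,"w1.png"); print(s["eef_pos"],s["tool_rot"],s["qpos"])
print(fit(P.reshape(-1,3),(365,-288),85,6,60)); go(365,-288,30,1)
E
```

```text
[ 365.79295234 -287.33213718  129.87731576] [ 3.14126898e+00 -1.65462128e-04  1.69762589e-03] [ 0.5242495   0.54303535  0.11593458  2.12278024 -0.12898563  0.48184539
 -0.83105773]
([363.3, -283.0, 129.4, 45.9, 1.0], 7626)
row [-0.03 -0.07 10.01] -1.1 at [ 365.3 -288.6  130.1] t 1.7
```

View pics/w1.png

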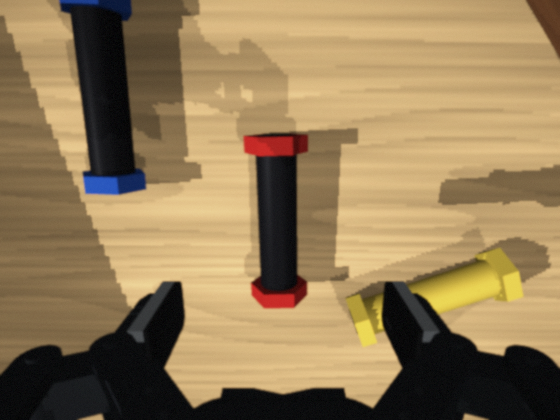

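The wrist view has the red barrel at (277,215), midway between the open fingers and aligned with the tool. The yellow look-alike is clear of the right finger. I'll descend and grip.

Call:
play_rows:
  targets:
    - [0,-0.1,-0.2,3,-1]
    - [0,-0.1,-0.2,6,-1]
    - [0,-0.1,-0.2,8.5,-1]
    - [0,-0.1,-0.2,10,-1]
    - [0,-0.1,-0.2,10,-1]
    - [1,-0.1,-0.2,10,-1]
    - [1,-0.1,-0.2,10,-1]
    - [1,-0.1,-0.2,10,-1]
    - [1,-0.1,-0.2,10,-1]
    - [1,-0.1,-0.2,10,-1]

```text
clock: 2.7
eef_pos: [364.3, -285.0, 30.7]
tool_rot: [-3.14, -0.001, 0.017]
force: [-0.6, 1.8, 8.6]
width: 20.0
gripper_force: 50.0
```

Call:
play_rows:
  targets:
    - [1,0,0,0,0]
    - [1,0,0,0,0]
    - [1,0,0,0,0]

```text
clock: 3.0
eef_pos: [364.3, -285.0, 30.7]
tool_rot: [-3.141, -0.0, 0.017]
force: [-0.9, 2.8, 8.3]
width: 19.4
gripper_force: 50.0
```

Width 19 mm on a 30 mm tube is suspicious, so I'll look before lifting.

```bash
python3 - <<'E'
from h import *
print(ctrl.finger_overhang)
im,P=cloud("side"); save(cv2.resize(im[220:400,100:340],None,fx=3,fy=3),"s2.png")
im,P=cloud("wrist"); save(im,"w2.png"); p=P[np.isfinite(P[...,0])]
print(fit(P.reshape(-1,3),(365,-288),85,6,60))
E
```

```text
25.0
([367.6, -285.0, 120.9, 47.3, 1.3], 18058)
```

View pics/s2.png

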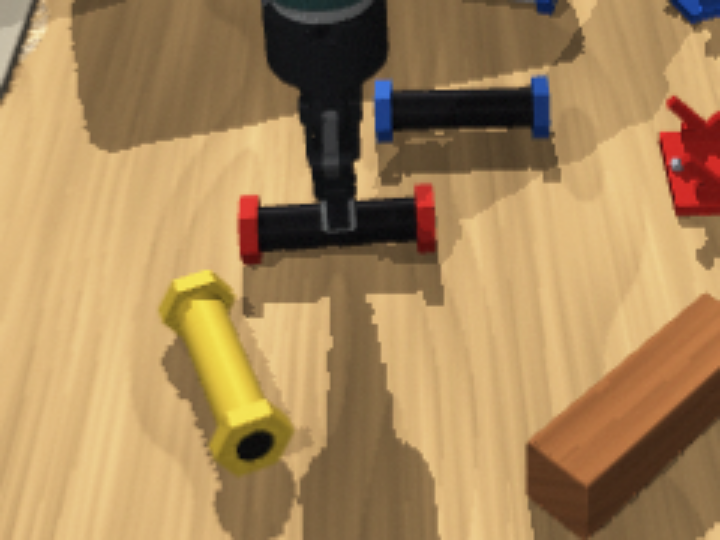

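View pics/w2.png

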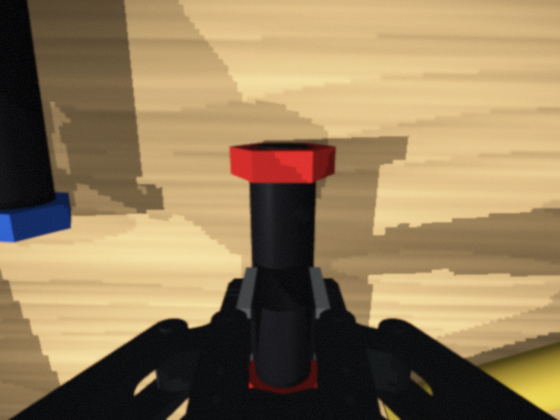

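The tip covers the tube down to below its axis (crop 338,232), and in the wrist view the pads at (250,295) and (318,295) flank the tube. It looks gripped, so I'll lift a little and check the hold.

Call:
play_rows:
  targets:
    - [1,0,0,-0.5,0]
    - [1,0,0,-1,0]
    - [1,0,0,-2,0]
    - [1,0,0,-3,0]
    - [1,0,0,-3,0]
    - [1,0,0,-3,0]

```text
clock: 3.7
eef_pos: [364.4, -285.8, 60.1]
tool_rot: [3.141, -0.001, 0.017]
force: [-0.2, -0.1, 0.5]
width: 0.1
gripper_force: 0.0
```

```bash
python3 - <<'E'
from h import *
im,P=cloud("side"); save(cv2.resize(im[220:400,100:340],None,fx=3,fy=3),"s3.png")
im,P=cloud("side")
print(fit(P.reshape(-1,3),(365,-288),80,6,90))
q=P[...,:][np.isfinite(P[...,0])]
hsv=cv2.cvtColor(im,cv2.COLOR_RGB2HSV); m=((hsv[...,0]<7)|(hsv[...,0]>174))&(hsv[...,1]>130)&(hsv[...,2]>50)
q=P[m]; q=q[np.hypot(q[:,0]-365,q[:,1]+288)<90]
for k in (q[:,0]<365),(q[:,0]>365): print(np.round(np.median(q[k],0)),np.round(np.percentile(q[k],[2,98],axis=0)))
E
```

```text
([364.5, -288.8, 127.7, 41.9, 1.5], 1200)
[ 307. -301.   33.] [[ 302. -309.    4.]
 [ 313. -277.   42.]]
[ 422. -298.   33.] [[ 416. -307.    0.]
 [ 428. -234.   41.]]
```

View pics/s3.png

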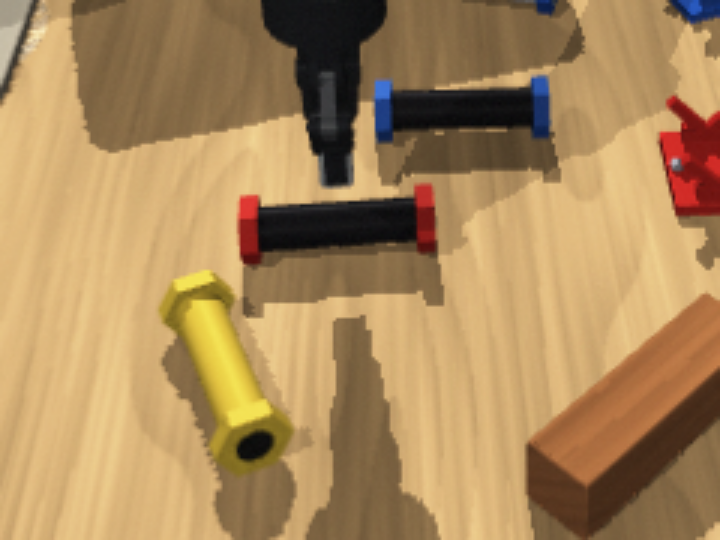

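The fingers slipped off; the barrel is still at (338,225). I'll measure the true fingertip height and check it against the reported TCP.

```bash
python3 - <<'E'
from h import *
print(ctrl.read_state()["eef_pos"],ctrl.read_state()["width"])
im,P=cloud("side")
for v in range(262,288,2): print(v,np.round(P[v,208:217:4]).tolist())
im,W=cloud("wrist"); save(im,"w3.png")
E
```

```text
[ 364.06424409 -285.52010864   59.59340328] 0.05746264968556723
262 [[365.0, -346.0, 149.0], [372.0, -347.0, 149.0], [379.0, -342.0, 145.0]]
264 [[365.0, -349.0, 147.0], [372.0, -346.0, 144.0], [378.0, -339.0, 138.0]]
266 [[364.0, -343.0, 137.0], [371.0, -335.0, 131.0], [378.0, -341.0, 135.0]]
268 [[363.0, -333.0, 125.0], [370.0, -330.0, 123.0], [377.0, -332.0, 124.0]]
270 [[362.0, -318.0, 109.0], [369.0, -316.0, 107.0], [377.0, -321.0, 111.0]]
272 [[360.0, -300.0, 90.0], [368.0, -299.0, 88.0], [375.0, -293.0, 83.0]]
274 [[360.0, -301.0, 86.0], [367.0, -299.0, 83.0], [375.0, -290.0, 76.0]]
276 [[359.0, -298.0, 78.0], [367.0, -297.0, 77.0], [374.0, -291.0, 71.0]]
278 [[nan, nan, nan], [366.0, -293.0, 69.0], [374.0, -292.0, 68.0]]
280 [[359.0, -297.0, 67.0], [367.0, -298.0, 68.0], [374.0, -291.0, 61.0]]
282 [[358.0, -293.0, 59.0], [366.0, -293.0, 59.0], [370.0, -221.0, -2.0]]
284 [[353.0, -227.0, -1.0], [362.0, -231.0, 1.0], [370.0, -227.0, -2.0]]
286 [[354.0, -240.0, 5.0], [362.0, -237.0, 2.0], [370.0, -237.0, 1.0]]
```

View pics/w3.png

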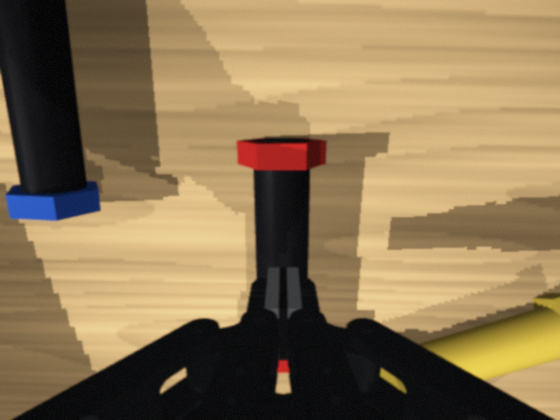

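With the TCP at 60 the tips are at z≈58. So the tips really sit about level with the reported TCP, not 25 mm ahead of it. That also explains the 19 mm chord at the top of the tube. I'll regrip about 24 mm lower and watch the force.

Call:
play_rows:
  targets:
    - [0,0,0.1,0,0]
    - [0,0,0.1,0,0]
    - [0,0,0.1,0,0]
    - [0,0,0.1,0,0]
    - [0,0,0.1,0,0]
    - [0,0,0.1,1,0]
    - [0,0,0.1,2,0]
    - [0,0,0.1,3,0]
    - [0,0,0.1,4,0]
    - [0,0,0.1,4,0]

```text
clock: 4.9
eef_pos: [363.4, -286.2, 18.1]
tool_rot: [-3.141, 0.003, 0.016]
force: [-0.0, 0.2, -0.5]
width: 85.5
gripper_force: 0.0
```

Call:
play_rows:
  targets:
    - [0,0,0,0.5,0]
    - [0,0,0,1.1,0]
    - [0,0,0,1.1,0]
    - [1,0,0,1.1,0]
    - [1,0,0,1.1,0]
    - [1,0,0,1.1,0]
    - [1,0,0,1.1,0]
    - [1,0,0,1.1,0]
    - [1,0,0,1.1,0]
    - [1,0,0,1.1,0]

```text
clock: 5.9
eef_pos: [364.3, -286.4, 9.3]
tool_rot: [-3.141, -0.001, 0.017]
force: [-0.9, 0.4, 6.0]
width: 27.9
gripper_force: 58.8
```

Call:
play_rows:
  targets:
    - [1,0,0,-0.3,0]
    - [1,0,0,-0.8,0]
    - [1,0,0,-1.5,0]
    - [1,0,0,-2.5,0]
    - [1,0,0,-3,0]
    - [1,0,0,-3,0]

```text
clock: 6.5
eef_pos: [364.8, -287.0, 39.8]
tool_rot: [3.14, -0.001, 0.017]
force: [0.3, -0.2, -2.1]
width: 28.3
gripper_force: 59.3
```

```bash
cat >> h.py <<'E'
def collars(col,c,r,name="side"):
    im,P=cloud(name); hsv=cv2.cvtColor(im,cv2.COLOR_RGB2HSV); H=hsv[...,0]
    m={"red":(H<7)|(H>174),"blue":(H>109)&(H<129),"green":(H>49)&(H<81)}[col]&(hsv[...,1]>130)&(hsv[...,2]>50)
    m&=np.hypot(P[...,0]-c[0],P[...,1]-c[1])<r
    n,L,S,_=cv2.connectedComponentsWithStats(m.astype(np.uint8))
    for i in range(1,n):
        if S[i,4]>15:
            q=P[L==i]; (x,y),_,_=cv2.minAreaRect(q[:,:2].astype(np.float32))
            print(name,col,S[i,4],"rect",np.round([x,y]),"med",np.round(np.median(q,0)),"z",np.round(np.percentile(q[:,2],[3,97])))
    return im
E
python3 - <<'E'
from h import *
collars("red",(365,-288),100); print(ctrl.read_state()["width"])
E
```

```text
side red 145 rect [ 423. -292.] med [ 423. -300.   64.] z [36. 72.]
side red 146 rect [ 307. -293.] med [ 307. -303.   65.] z [37. 72.]
28.52074196365014
```

Red is held, lifted 30 mm with its weight showing. Barrel axis ≈ TCP z + 11, so the seat is at TCP z ≈ 32. Now to the red cradle.

Call:
play_rows:
  targets:
    - [1,0,0,-4,0]
    - [1,0,0,-7,0]
    - [1,26.7,-5,-7,-88]
    - [1,26.7,-5,-7,-88]
    - [1,26.7,-5,-7,-88]
    - [1,26.7,-5,-7,-88]
    - [1,26.7,-5,-7,-88]
    - [1,26.7,-5,-7,-88]
    - [1,26.7,-5,-7,-88]
    - [1,26.7,-5,-7,-88]

```text
clock: 7.55
eef_pos: [630.4, -231.2, 107.5]
tool_rot: [-3.14, -0.0, 1.225]
force: [-0.0, -0.0, -2.8]
width: 28.0
gripper_force: 60.3
```

Call:
play_rows:
  targets:
    - [1,0,0,0,-18.5]
    - [1,0,0,0,-18.5]
    - [1,0,0,0,-18.5]
    - [1,0,0,0,-18.5]

```text
clock: 7.95
eef_pos: [629.8, -232.2, 108.3]
tool_rot: [-3.141, -0.001, 1.537]
force: [-0.5, 0.7, -1.8]
width: 28.1
gripper_force: 60.3
```

```bash
python3 - <<'E'
from h import *
s=ctrl.read_state();print(np.round(s["tool_rot"],3),s["width"],s["qpos"])
im=collars("red",(631,-233),110); save(im,"s4.png"); collars("red",(631,-233),110,"scene"); im,P=cloud("wrist"); save(im,"w4.png")
go(631,-233,32,89)
E
```

```text
[-3.141e+00 -1.000e-03  1.537e+00] 28.09616222242754 [ 0.21485291  0.80708111  0.17087895  1.56020603 -0.17420975  0.79038813
  0.42282508]
side red 39 rect [ 631. -213.] med [ 645. -182.  132.] z [119. 181.]
side red 1290 rect [ 634. -221.] med [ 627. -267.   16.] z [  5. 138.]
scene red 41 rect [ 657. -194.] med [ 645. -176.  139.] z [132. 222.]
scene red 813 rect [ 632. -244.] med [ 636. -240.   12.] z [  7. 139.]
row [-0.09  0.09  7.66] -0.9 at [ 630.2 -232.1  108.6] t 8.1
```

View pics/w4.png

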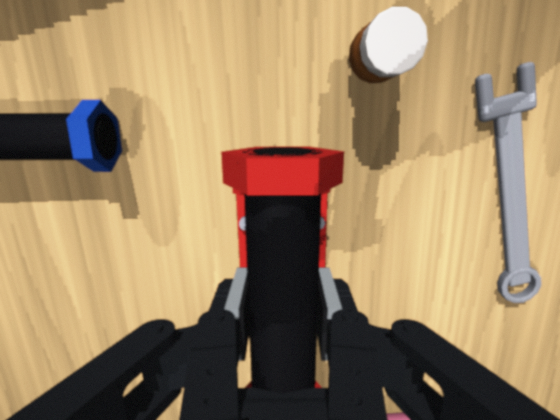

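The wrist view shows the barrel centred over the red cradle (edges at columns 237 and 326, barrel centre at 283) and aligned. The jar at (390,40) is clear. Lowering.

Call:
play_rows:
  targets:
    - [1,0,0,2.5,-0.9]
    - [1,0,0,4.5,-0.9]
    - [1,0,0,6,-0.9]
    - [1,0,0,6.8,-0.9]
    - [1,0,0,7.2,-0.9]
    - [1,0,0,7.4,-0.9]
    - [1,0,0,7.4,-0.9]

```text
clock: 8.8
eef_pos: [630.8, -232.4, 35.3]
tool_rot: [3.141, 0.0, 1.555]
force: [-0.0, 0.2, -2.2]
width: 28.4
gripper_force: 60.4
```

Call:
play_rows:
  targets:
    - [1,0,0,0.1,0]
    - [1,0,0,0.2,0]
    - [1,0,0,0.2,0]

```text
clock: 9.1
eef_pos: [630.8, -232.5, 34.1]
tool_rot: [3.14, 0.0, 1.555]
force: [-2.1, 0.2, 4.7]
width: 27.9
gripper_force: 61.2
```

Contact: the force went from −2.2 to +4.7 N. Release, let the fingers open, and rise.

Call:
play_rows:
  targets:
    - [0,0,0,0,0]
    - [0,0,0,0,0]
    - [0,0,0,0,0]
    - [0,0,0,0,0]
    - [0,0,0,0,0]
    - [0,0,0,0,0]
    - [0,0,0,-2,0]
    - [0,0,0,-5,0]
    - [0,0,0,-10,0]
    - [0,0,0,-10,0]

```text
clock: 10.1
eef_pos: [634.8, -234.4, 139.9]
tool_rot: [3.129, 0.004, 1.555]
force: [1.1, -1.2, -0.4]
width: 85.3
gripper_force: 0.0
```

```bash
python3 - <<'E'
from h import *
im,P=cloud("wrist"); save(im,"w5.png"); print(fit(P.reshape(-1,3),(631,-233),85,50,70))
# blue barrel
go(454,-171,80,-2)
E
```

```text
([630.4, -233.8, 129.3, 40.8, 88.9], 7681)
row [  5.98 -18.04   5.53] 91.1 at [ 633.  -233.4  136.9] t 10.15
```

View pics/w5.png

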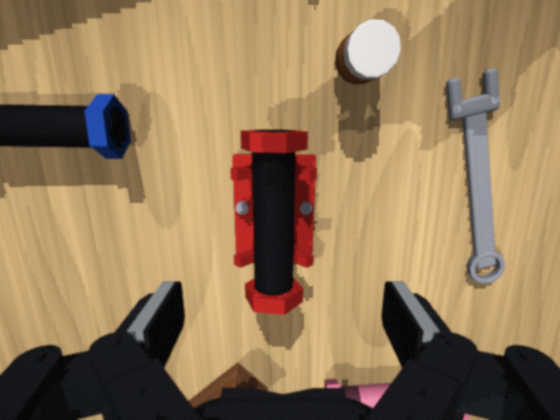

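The red barrel is seated in both grooves (275,215), centred to about 1 mm, with collars beyond the saddles at both ends. Now blue.

Call:
play_rows:
  targets:
    - [0,6,-18,2.5,91]
    - [0,6,-18,2.5,91]
    - [0,6,-18,2.5,91]
    - [0,6,-18,2.5,91]
    - [0,6,-18,2.5,91]
    - [0,6,-18,2.5,91]
    - [0,6,-18,2.5,91]
    - [0,6,-18,2.5,91]
    - [0,6,-18,2.5,91]
    - [0,6,-18,2.5,91]

```text
clock: 11.15
eef_pos: [450.6, -169.2, 107.1]
tool_rot: [-3.141, 0.002, 0.049]
force: [-0.7, 0.8, -0.5]
width: 85.0
gripper_force: 0.0
```

```bash
python3 - <<'E'
from h import *
im,P=cloud("wrist"); save(im,"w6.png"); print(fit(P.reshape(-1,3),(454,-171),80,8,60),fit(P.reshape(-1,3),(454,-171),80,22,60))
go(454,-171,8,-3)
E
```

```text
([452.7, -164.3, 129.4, 46.4, -1.9], 9222) ([452.8, -164.3, 129.2, 45.1, -2.1], 8983)
row [0.35 0.21 9.89] 5.5 at [ 450.6 -169.   106.9] t 11.2
```

Call:
play_rows:
  targets:
    - [0,0.2,-0.1,2.5,4.8]
    - [0,0.2,-0.1,5,4.8]
    - [0,0.2,-0.1,7.5,4.8]
    - [0,0.2,-0.1,9,4.8]
    - [0,0.2,-0.1,9.9,4.8]
    - [0,0.2,-0.1,9.9,4.8]
    - [1,0.2,-0.1,9.9,4.8]
    - [1,0.2,-0.1,9.9,4.8]
    - [1,0.2,-0.1,9.9,4.8]
    - [1,0.2,-0.1,9.9,4.8]

```text
clock: 12.2
eef_pos: [453.6, -167.7, 9.4]
tool_rot: [-3.141, -0.001, -0.028]
force: [-3.1, 1.9, 39.3]
width: 28.5
gripper_force: 54.3
```

Call:
play_rows:
  targets:
    - [1,0,0,0,0]
    - [1,0,0,0,0]
    - [1,0,0,0,0]
    - [1,0,0,-0.3,0]
    - [1,0,0,-0.8,0]
    - [1,0,0,-1.5,0]
    - [1,0,0,-2.5,0]
    - [1,0,0,-3,0]
    - [1,0,0,-3,0]

```text
clock: 13.1
eef_pos: [453.8, -168.5, 39.8]
tool_rot: [3.141, -0.002, -0.028]
force: [-0.0, 0.5, -2.8]
width: 28.0
gripper_force: 59.3
```

```bash
python3 - <<'E'
from h import *
collars("blue",(454,-171),85)
go(670,15,115,108)
D={n:np.load(f"/tmp/{n}.npz") for n in("scene","side")}
for k,c,(lo,hi) in(("blue",(670,15),(109,129)),("green",(646,225),(49,81))):
    Q=[]
    for n in D:
        hsv=cv2.cvtColor(D[n]["im"],cv2.COLOR_RGB2HSV); P=D[n]["P"]
        m=(hsv[...,0]>lo)&(hsv[...,0]<hi)&(hsv[...,1]>120)&(np.hypot(P[...,0]-c[0],P[...,1]-c[1])<75)
        q=P[m]; Q.append(q); b=q[(q[:,2]<16)&(q[:,2]>4)]
        print(k,n,len(b),cv2.minAreaRect(b[:,:2].astype(np.float32)))
E
```

```text
side blue 108 rect [ 395. -174.] med [ 396. -181.   63.] z [38. 71.]
side blue 102 rect [ 511. -176.] med [ 510. -186.   64.] z [40. 72.]
row [ 21.12 -18.93  -7.55] -109.6 at [ 453.6 -168.3   39.3] t 13.15
blue scene 305 ((672.0451049804688, 15.246509552001953), (64.53833770751953, 84.99720764160156), 19.42636489868164)
blue side 377 ((668.739990234375, 13.305946350097656), (67.298828125, 88.94164276123047), 19.574275970458984)
green scene 225 ((646.19921875, 227.70404052734375), (66.08493041992188, 83.9544448852539), 11.883614540100098)
green side 248 ((644.0684814453125, 224.04261779785156), (67.09699249267578, 90.92536163330078), 9.833009719848633)
```

Blue is held. The grip pushed 39 N against the bench, so I'll take green about 3 mm higher. Next, the blue cradle at (670.5,14), 109°.

Call:
play_rows:
  targets:
    - [1,0,0,-4,0]
    - [1,0,0,-7.5,0]
    - [1,21.1,-18.9,-7.5,-110.5]
    - [1,21.1,-18.9,-7.5,-110.5]
    - [1,21.1,-18.9,-7.5,-110.5]
    - [1,21.1,-18.9,-7.5,-110.5]
    - [1,21.1,-18.9,-7.5,-110.5]
    - [1,21.1,-18.9,-7.5,-110.5]
    - [1,21.1,-18.9,-7.5,-110.5]
    - [1,21.1,-18.9,-7.5,-110.5]

```text
clock: 14.15
eef_pos: [669.4, 16.2, 112.5]
tool_rot: [-3.14, 0.0, 1.18]
force: [-0.7, -0.9, -2.5]
width: 27.9
gripper_force: 60.3
```

```bash
python3 -c "
from h import *
go(670.5,14,115,109)"
```

```text
row [-0.17  0.19 -0.25] -41.4 at [669.4  16.2 112.5] t 14.15
```

Call:
play_rows:
  targets:
    - [1,-0.1,0.1,0,-41.4]
    - [1,-0.1,0.1,0,-41.4]
    - [1,-0.1,0.1,0,-41.4]
    - [1,-0.1,0.1,0,-41.4]
    - [1,-0.1,0.1,0,-41.4]
    - [1,-0.1,0.1,0,-41.4]
    - [1,-0.1,0.1,0,-41.4]

```text
clock: 14.85
eef_pos: [669.6, 13.1, 113.3]
tool_rot: [-3.141, -0.001, 1.891]
force: [0.9, -0.5, -2.9]
width: 27.9
gripper_force: 60.3
```

```bash
python3 - <<'E'
from h import *
im,P=cloud("wrist"); save(im,"w7.png"); go(670.5,14,36,109)
E
```

```text
row [0.05 0.11 7.74] -0.6 at [669.6  13.1 113.4] t 14.9
```

View pics/w7.png

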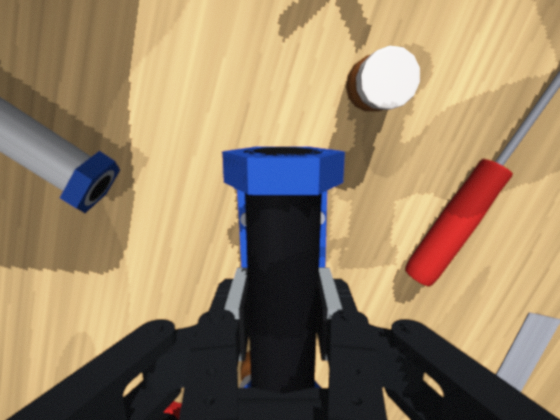

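Barrel centre is at column 283 and the cradle edges at 238 and 328, so it is aligned. The jar at (388,78) is well ahead of the fingers. Lowering.

Call:
play_rows:
  targets:
    - [1,0,0,2.5,-0.5]
    - [1,0,0,4.5,-0.5]
    - [1,0,0,6,-0.5]
    - [1,0,0,7,-0.5]
    - [1,0,0,7.5,-0.5]
    - [1,0,0,7.8,-0.5]
    - [1,0,0,7.8,-0.5]

```text
clock: 15.6
eef_pos: [670.3, 13.2, 36.0]
tool_rot: [3.141, 0.0, 1.903]
force: [0.0, -0.2, -2.1]
width: 28.1
gripper_force: 60.4
```

Call:
play_rows:
  targets:
    - [1,0,0,0.1,0]
    - [1,0,0,0.25,0]
    - [1,0,0,0.25,0]

```text
clock: 15.9
eef_pos: [670.5, 13.2, 34.2]
tool_rot: [3.141, 0.0, 1.903]
force: [-0.2, 0.1, 0.7]
width: 27.8
gripper_force: 60.8
```

Contact is beginning (−2.1 to +0.7 N). Release and rise.

Call:
play_rows:
  targets:
    - [1,0,0,0.05,0]
    - [0,0,0,0.05,0]
    - [0,0,0,0.05,0]
    - [0,0,0,0.05,0]
    - [0,0,0,0.05,0]
    - [0,0,0,0.05,0]
    - [0,0,0,-2,0]
    - [0,0,0,-5,0]
    - [0,0,0,-10,0]
    - [0,0,0,-10,0]

```text
clock: 16.9
eef_pos: [675.0, 13.1, 140.3]
tool_rot: [3.129, 0.004, 1.903]
force: [1.0, 0.0, 0.8]
width: 85.4
gripper_force: 0.0
```

```bash
python3 - <<'E'
from h import *
im,P=cloud("wrist"); print(fit(P.reshape(-1,3),(670.5,14),75,50,70)); save(im,"w8.png")
go(450,138,110,180); print(ctrl.read_state()["qpos"])
E
```

```text
([670.3, 11.6, 129.8, 40.4, -71.0], 7657)
row [ 19.07 -17.03   2.56] -71.0 at [672.9  13.2 137.3] t 16.95
[-0.1437332   0.7673664   0.14484934  1.54569903 -0.13597939  0.83037894
  0.38412907]
```

View pics/w8.png

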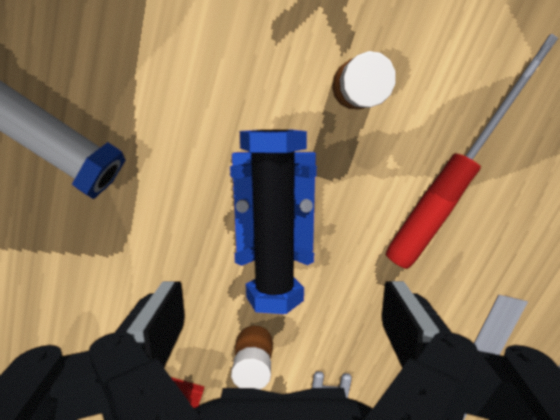

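The blue barrel is seated at 109° within about 3 mm, and both jars still stand. Now green.

Call:
play_rows:
  targets:
    - [0,19.1,-17,2.5,-71]
    - [0,19.1,-17,2.5,-71]
    - [0,19.1,-17,2.5,-71]
    - [0,19.1,-17,2.5,-71]
    - [0,19.1,-17,2.5,-71]
    - [0,19.1,-17,2.5,-71]
    - [0,19.1,-17,2.5,-71]
    - [0,19.1,-17,2.5,-71]
    - [0,19.1,-17,2.5,-71]
    - [0,19.1,-17,2.5,-71]

```text
clock: 17.95
eef_pos: [446.7, 138.2, 107.8]
tool_rot: [3.142, -0.001, 3.14]
force: [0.3, 0.4, 0.8]
width: 85.4
gripper_force: 0.0
```

```bash
python3 - <<'E'
from h import *
im,P=cloud("wrist"); save(im,"w9.png"); print(fit(P.reshape(-1,3),(450,138),75,22,60),ctrl.read_state()["tool_rot"])
go(450,139,11,178)
E
```

```text
([449.0, 147.0, 129.7, 45.3, -1.6], 8832) [-3.14150917e+00 -9.23810769e-04  3.13900234e+00]
row [-0.33  0.08  9.69] 1.9 at [446.8 138.2 107.9] t 18.0
```

View pics/w9.png

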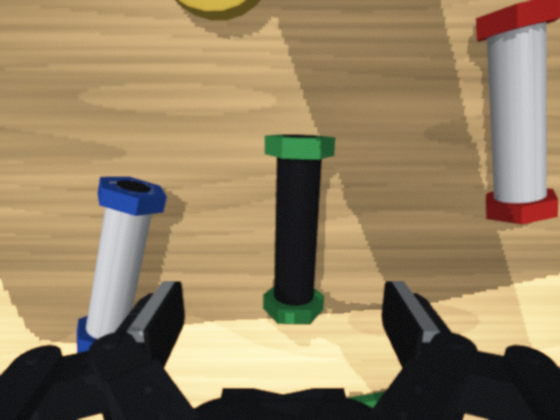

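Wrist view: the green barrel is at (298,230), right of the finger midline (column 284), so shift about 6 mm to +y. The silver barrels are outside the finger span. Grasp.

Call:
play_rows:
  targets:
    - [0,-0.3,0.6,2.5,1.5]
    - [0,-0.3,0.6,5,1.5]
    - [0,-0.3,0.6,7.5,1.5]
    - [0,-0.3,0.6,9,1.5]
    - [0,-0.3,0.6,9.7,1.5]
    - [0,-0.3,0.6,9.7,1.5]
    - [1,-0.3,0.6,9.7,1.5]
    - [1,-0.3,0.6,9.7,1.5]
    - [1,-0.3,0.6,9.7,1.5]
    - [1,-0.3,0.6,9.7,1.5]

```text
clock: 19.0
eef_pos: [450.7, 145.1, 12.0]
tool_rot: [3.141, 0.002, 3.116]
force: [-3.8, -0.9, 39.2]
width: 28.8
gripper_force: 50.9
```

Call:
play_rows:
  targets:
    - [1,0,0,0,0]
    - [1,0,0,0,0]
    - [1,0,0,0,0]
    - [1,0,0,-0.3,0]
    - [1,0,0,-0.8,0]
    - [1,0,0,-1.5,0]
    - [1,0,0,-2.5,0]
    - [1,0,0,-3,0]
    - [1,0,0,-3,0]

```text
clock: 19.9
eef_pos: [450.7, 144.5, 42.3]
tool_rot: [3.141, 0.002, 3.115]
force: [0.3, 0.3, -2.5]
width: 28.4
gripper_force: 59.3
```

```bash
python3 - <<'E'
from h import *
collars("green",(449,144),85)
go(645,226,115,101)
E
```

```text
side green 61 rect [508. 135.] med [507. 126.  61.] z [37. 71.]
side green 63 rect [392. 138.] med [392. 130.  61.] z [37. 71.]
row [-19.24   8.66  -7.29] 77.5 at [450.5 144.4  41.9] t 19.95
```

Green is held. To the green cradle.

Call:
play_rows:
  targets:
    - [1,0,0,-4,0]
    - [1,0,0,-7.3,0]
    - [1,-19.2,8.7,-7.3,77.5]
    - [1,-19.2,8.7,-7.3,77.5]
    - [1,-19.2,8.7,-7.3,77.5]
    - [1,-19.2,8.7,-7.3,77.5]
    - [1,-19.2,8.7,-7.3,77.5]
    - [1,-19.2,8.7,-7.3,77.5]
    - [1,-19.2,8.7,-7.3,77.5]
    - [1,-19.2,8.7,-7.3,77.5]

```text
clock: 20.95
eef_pos: [643.4, 226.3, 113.1]
tool_rot: [-3.139, 0.0, 1.91]
force: [0.5, 0.7, -2.4]
width: 28.4
gripper_force: 60.4
```

Call:
play_rows:
  targets:
    - [1,0,0,0,8.6]
    - [1,0,0,0,8.6]
    - [1,0,0,0,8.6]

```text
clock: 21.25
eef_pos: [643.7, 226.5, 113.7]
tool_rot: [-3.14, 0.0, 1.77]
force: [-0.9, 0.1, -2.7]
width: 28.2
gripper_force: 60.4
```

```bash
python3 - <<'E'
from h import *
im,P=cloud("wrist"); save(im,"w10.png"); go(645,226,37,101)
E
```

```text
row [-0.07  0.12  7.68] 0.4 at [643.8 226.4 113.8] t 21.3
```

View pics/w10.png

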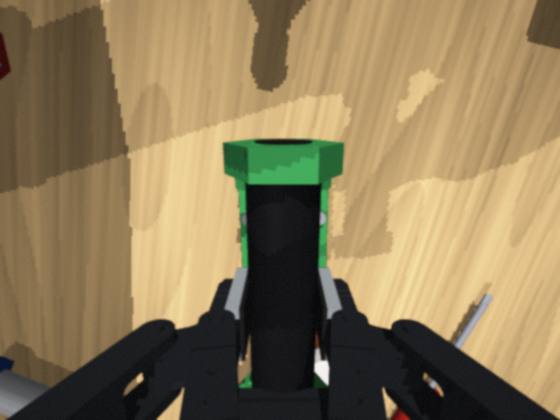

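Barrel centre is at column 283 and the cradle edges at 238 and 328, so it is aligned. jar_left's cap shows behind the gripper near (322,370), so I'll check its clearance first.

```bash
python3 - <<'E'
from h import *
for n,(u,v) in dict(scene=(349,215),side=(336,184)).items():
    P=np.load(f"/tmp/{n}.npz")["P"]; q=P[v-8:v+8,u-8:u+8].reshape(-1,3); q=q[q[:,2]>30]; print(n,np.round(np.median(q,0)),np.round(q.min(0)),np.round(q.max(0)))
E
```

```text
scene [703. 118.  47.] [685. 104.  30.] [718. 142.  53.]
side [696. 112.  46.] [680. 103.  30.] [712. 135.  52.]
```

The jar is about 60 mm from the barrel's end. Lowering.

Call:
play_rows:
  targets:
    - [1,0,0.1,2.5,0.4]
    - [1,0,0.1,4.5,0.4]
    - [1,0,0.1,6,0.4]
    - [1,0,0.1,7,0.4]
    - [1,0,0.1,7.4,0.4]
    - [1,0,0.1,7.7,0.4]
    - [1,0,0.1,7.7,0.4]

```text
clock: 22.0
eef_pos: [645.4, 226.7, 37.7]
tool_rot: [3.141, -0.0, 1.759]
force: [-0.7, 0.2, -2.1]
width: 28.1
gripper_force: 60.6
```

Call:
play_rows:
  targets:
    - [1,0,0,0.1,0]
    - [1,0,0,0.2,0]
    - [1,0,0,0.2,0]

```text
clock: 22.3
eef_pos: [645.7, 226.6, 36.9]
tool_rot: [3.14, -0.0, 1.759]
force: [-2.6, -2.3, 6.6]
width: 28.1
gripper_force: 61.5
```

Contact. Release and rise.

Call:
play_rows:
  targets:
    - [0,0,0,0,0]
    - [0,0,0,0,0]
    - [0,0,0,0,0]
    - [0,0,0,0,0]
    - [0,0,0,0,0]
    - [0,0,0,0,0]
    - [0,0,0,-2,0]
    - [0,0,0,-5,0]
    - [0,0,0,-10,0]
    - [0,0,0,-10,0]

```text
clock: 23.3
eef_pos: [650.0, 228.3, 142.6]
tool_rot: [3.129, -0.002, 1.759]
force: [2.1, 0.5, -0.7]
width: 85.9
gripper_force: 0.0
```

```bash
python3 - <<'E'
from h import *
im,P=cloud("wrist"); print(fit(P.reshape(-1,3),(645,226),75,50,70))
im,P=cloud("side"); save(im[100:320,140:460].repeat(2,0).repeat(2,1),"s11.png")
E
```

```text
([644.8, 228.4, 129.5, 41.0, -78.1], 7560)
```

View pics/s11.png

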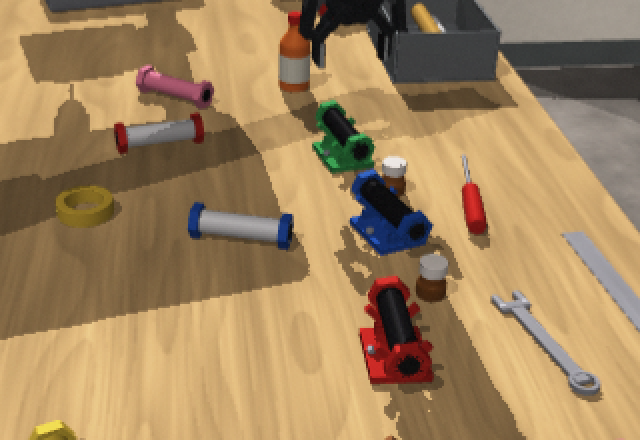

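All three black barrels are seated: green (345,130), blue (392,210) and red (398,330). The jars and silver barrels are undisturbed, and the gripper is clear.

```bash
python3 -c "
from cell import ctrl
print(ctrl.finish_job())"
```

```text
the job is handed in; nothing more can be done
None
```

I handed the job in at about 23 s: the red, blue and green black barrels each rest in the cradle of their colour, and both silver barrels and both jars look undisturbed in the last picture; the hand-in returned no verdict.

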